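# Press a row of clay sample blocks in the toggle-clamp nest

## Task

Line up the three clay sample blocks on the black rubber strip of the press nest: each centred at the colour chip that matches it, long side square to the green fence and one end flush against the fence. Then swing the blue-handled toggle clamp over centre so that its bar presses on all three, let go and leave it holding them by itself for two seconds, and swing it back fully open so that the row stays in place, clear for its photograph. Leave the tub, bottle, jar and brush where they are.

Things in the scene. Friction and masses are not known exactly. Their poses are not given: they have to be found in the camera images.
- jig: grey press nest fixed to the table: plate 170 (x) x 180 (y) x 12 mm high; origin on its underside 70 mm from its front edge (plate x = -70 to +100 mm), midway in y; +x towards the clamp hinge. A black rubber strip lies level in the plate's top, along y in front of the green fence. The clamp's two steel cheeks stand at x = 43 to 77 mm, |y| up to 45 mm at the foot and 26 mm above, 62 mm high
- fence_face (a point): middle of the upper front edge of the green fence: the face that blocks must touch is the plane through it, square to the nest's x (nest x = -8 mm). The fence is 170 mm long along y, runs from x = -8 to +12 mm, and its top is 8 mm over the plate, 20 mm over the table
- chip_red: flat terracotta red colour chip, 16 x 26 x 0.8 mm, on top of the green fence, marking a bay (chips 44 mm apart along the fence, in any order); origin at the centre of its underside, 20 mm over the table; axes parallel to the nest's. A block rightly placed has its centre 32 mm from the chip's along -x and its underside 8 mm lower than the chip
- chip_cream: flat cream colour chip, 16 x 26 x 0.8 mm, on top of the green fence, marking a bay (chips 44 mm apart along the fence, in any order); origin at the centre of its underside, 20 mm over the table; axes parallel to the nest's. A block rightly placed has its centre 32 mm from the chip's along -x and its underside 8 mm lower than the chip
- chip_black: flat black colour chip, 16 x 26 x 0.8 mm, on top of the green fence, marking a bay (chips 44 mm apart along the fence, in any order); origin at the centre of its underside, 20 mm over the table; axes parallel to the nest's. A block rightly placed has its centre 32 mm from the chip's along -x and its underside 8 mm lower than the chip
- block_red: terracotta red fired-clay sample block, 44 (own x) x 28 (own y) x 32 mm high, about 85 g, the same either way round; origin at the centre of its underside
- block_cream: cream fired-clay sample block, 44 (own x) x 28 (own y) x 32 mm high, about 85 g, the same either way round; origin at the centre of its underside
- block_black: black fired-clay sample block, 44 (own x) x 28 (own y) x 32 mm high, about 85 g, the same either way round; origin at the centre of its underside
- clamp (a joint): swing of the toggle clamp arm in rad: 1.9 fully open (leaning back, away from the row), about 0.06 when pressing on the blocks, 0 the lower stop without blocks. A spring drives it away from its centre near 1.0 rad to whichever end is nearer (some 6 N at the handle at each end). From 0 the handle rises and goes over to the nest's +x side
- clamp_hinge (a point): clamp hinge axis (parallel to the nest's y), at nest x = 60, y = 0, z = 50 mm
- clamp_handle (a point): centre of the blue crossbar handle: a round bar 18 mm thick, 40 mm long, parallel to nest y, held at its middle by a 14 mm rod; it can be pinched across its ends from above at any clamp angle and turns between the fingers. At joint value q its offset from the hinge is -140 cos q + 30 sin q mm along nest x and 140 sin q + 30 cos q mm up
- press_arm: the swinging steel arm with its black 130 mm long, 12 mm thick press bar (parallel to nest y, 90 mm from the hinge) and blue handle; origin on the hinge, own -x along the arm, axes as the nest's when the joint is 0
- tub: loose white open tub, 100 mm across, 85 mm high; bystander; origin at the centre of its underside
- bottle: loose clear bottle with blue cap, 60 mm across, 150 mm high; bystander; origin at the centre of its underside
- jar: loose amber jar with white lid, 56 mm across, 65 mm high; bystander; origin at the centre of its underside
- brush: loose brush lying flat along its own x, about 200 mm long, under 40 mm high; bystander; origin under its middle

How it is judged:
On the way, in this order (a step that is already met when the one before it is completed fails the run):
1. with the clamp still open, all three blocks stand in the bays of their colours, flush against the fence (x of block_red in the frame of chip_red between -0.035 and -0.029 m and y of block_red in the frame of chip_red between -0.006 and 0.006 m and z of block_red in the frame of chip_red between -0.0105 and -0.0055 m and angle between the x axis of block_red and the x axis of chip_red, either way round below 0.09 rad and angle between each of block_red, block_cream, block_black's own z axis and vertical below 0.06 rad and x of block_cream in the frame of chip_cream between -0.035 and -0.029 m and y of block_cream in the frame of chip_cream between -0.006 and 0.006 m and z of block_cream in the frame of chip_cream between -0.0105 and -0.0055 m and angle between the x axis of block_cream and the x axis of chip_cream, either way round below 0.09 rad and x of block_black in the frame of chip_black between -0.035 and -0.029 m and y of block_black in the frame of chip_black between -0.006 and 0.006 m and z of block_black in the frame of chip_black between -0.0105 and -0.0055 m and angle between the x axis of block_black and the x axis of chip_black, either way round below 0.09 rad and value of joint clamp above 1.2 rad), for 0.2 s.
2. the clamp, over centre and touched by nothing of the robot, presses on all three blocks in their bays for 1.5 s (x of block_red in the frame of chip_red between -0.035 and -0.029 m and y of block_red in the frame of chip_red between -0.006 and 0.006 m and z of block_red in the frame of chip_red between -0.0105 and -0.0055 m and angle between the x axis of block_red and the x axis of chip_red, either way round below 0.09 rad and angle between each of block_red, block_cream, block_black's own z axis and vertical below 0.06 rad and x of block_cream in the frame of chip_cream between -0.035 and -0.029 m and y of block_cream in the frame of chip_cream between -0.006 and 0.006 m and z of block_cream in the frame of chip_cream between -0.0105 and -0.0055 m and angle between the x axis of block_cream and the x axis of chip_cream, either way round below 0.09 rad and x of block_black in the frame of chip_black between -0.035 and -0.029 m and y of block_black in the frame of chip_black between -0.006 and 0.006 m and z of block_black in the frame of chip_black between -0.0105 and -0.0055 m and angle between the x axis of block_black and the x axis of chip_black, either way round below 0.09 rad and value of joint clamp below 0.15 rad and contact force between each of the fingers, the arm and press_arm below 0.3 N and contact force between press_arm and block_red above 0.5 N and contact force between press_arm and block_cream above 0.5 N and contact force between press_arm and block_black above 0.5 N), for 1.5 s.
At the end, for the whole second after the job is handed in: Each block stands upright and at rest at the chip of its colour, its end within 3 mm of the fence, centred within 6 mm along the fence, square to it within 0.09 rad; the clamp is released, at rest and open beyond 1.7 rad (x of block_red in the frame of chip_red between -0.035 and -0.029 m and y of block_red in the frame of chip_red between -0.006 and 0.006 m and z of block_red in the frame of chip_red between -0.0105 and -0.0055 m and angle between the x axis of block_red and the x axis of chip_red, either way round below 0.09 rad and angle between each of block_red, block_cream, block_black's own z axis and vertical below 0.06 rad and x of block_cream in the frame of chip_cream between -0.035 and -0.029 m and y of block_cream in the frame of chip_cream between -0.006 and 0.006 m and z of block_cream in the frame of chip_cream between -0.0105 and -0.0055 m and angle between the x axis of block_cream and the x axis of chip_cream, either way round below 0.09 rad and x of block_black in the frame of chip_black between -0.035 and -0.029 m and y of block_black in the frame of chip_black between -0.006 and 0.006 m and z of block_black in the frame of chip_black between -0.0105 and -0.0055 m and angle between the x axis of block_black and the x axis of chip_black, either way round below 0.09 rad and linear speed of each of block_red, block_cream, block_black below 0.01 m/s and contact force between each of the fingers, the arm and press_arm below 0.3 N and value of joint clamp above 1.7 rad and velocity of joint clamp between -0.05 and 0.05 rad/s); the robot touches nothing.
It fails at once if the tub is shifted more than 20 mm or tipped (distance of tub from where it was at the start of the episode above 0.02 m or angle between tub's own z axis and vertical above 0.35 rad).
It fails at once if the bottle is shifted more than 20 mm or tipped (distance of bottle from where it was at the start of the episode above 0.02 m or angle between bottle's own z axis and vertical above 0.35 rad).
It fails at once if the jar is shifted more than 20 mm or tipped (distance of jar from where it was at the start of the episode above 0.02 m or angle between jar's own z axis and vertical above 0.35 rad).
It fails at once if the brush is shifted more than 20 mm (distance of brush from where it was at the start of the episode above 0.02 m).
It also fails if it takes over 72 s, if anything falls off the work surface, if the arm or the gripper's body presses on something with over 40 N, if the wrist force passes 120 N, or if a joint passes its speed limit or range.

## Robot

A 7-joint arm with a two-finger parallel gripper is mounted at the origin on the work surface. World frame = base frame: x ahead of the robot, y to its left, z up, the work surface at z = 0. Lengths are in m, angles in rad, forces in N, time in s.
With the tool pointing down it reaches from about 0.35 to 0.9 m from the base axis. Payload 7.2 kg.
Tool frame: the origin (TCP) lies between the finger pads; the fingertips stand manip.nose_length ahead of it and the grasp point (between the pads) lies 8 mm behind it (manip.nose_length is the distance from the TCP to the fingertips, in m); z points along the fingers, y is the line along which they close (so a half turn about z gives the same grasp; the last joint's range is limited). The gripper opens to 85 mm and grips with 20 to 120 N. Pads are 22 mm wide; open, the fingers measure 114 mm over their backs; the gripper's body (76 mm by 85 mm) begins 54 mm behind the grasp point. The pads swing forward as they close: fully open they stand 13 mm farther back than shut.
Start: joints at [1.247, 0.411, -0.013, 1.596, 0.006, 1.134, -0.082], TCP at [0.158, -0.605, 0.214] pointing down, gripper open.
Joint ranges: [-2.95, 2.95], [-0.29, 1.99], [-1.47, 1.44], [0.14, 2.54], [-1.03, 4.17], [0.13, 1.85], [-2.86, 2.86]. Speed limits (rad/s): [2.39, 2.39, 3.01, 3.01, 3.14, 3.14, 3.14].

## Interface

Orientations are given as a unit quaternion [x, y, z, w].
In Python, from cell import monitor, viewer, job, manip gives the robot as it stands.
- The arm moves only by the tool move_arm, never from a script. Its argument "deltas" is a list that holds one entry, the list of rows, each a list of 7 numbers: the opening, from 0 (shut) to 1 (fully open), then the shift along the tool's x, y, z in cm, then the turn, a rotation vector about the tool's x, y, z in rad. In form: [[[hand, x, y, z, rx, ry, rz], ...]]. A call has 1 to 20 rows; each row is the pose to reach, as a shift and turn from the pose commanded when the call began, along the tool's axes at that moment; what a row does not reach only later rows make up. A row lasts 1/12 s, in which the tool goes at most 41.7 mm and 7.16 degrees, less where a joint would pass 70% of its speed; a pose out of reach is approached as far as the arm can. A call with a gripper value outside its range is refused whole. The fingers move at their own pace and stop on an object; "grip_force" is the grip in N (left out, the last holds). Time passes only in rows, so rows that repeat a pose let the fingers close. It gives the time, the measured TCP pose, the force, the opening and the grip force at its end, in the units of the state.
- monitor.get_obs(): the state, without advancing time (a new reading comes with each control period).
- viewer.get_image(name): name is "scene" or "top" or "wrist"; returns a dict with "color" (420x560x3 uint8, red, green, blue), "fx", "fy", "cx", "cy" (pixels), "rvec" (rotation vector, rad) and "tvec" (3), from world to camera coordinates, as OpenCV has them; the wrist camera has in their place "T_tool_cam" (4x4, takes a point from camera to tool coordinates, whose origin is the TCP and whose axes are the flange's). Camera axes: x right, y down, z forward; pixel columns grow to the right and rows downward; lengths in m; the calibration is good to about 2 mm. A picture is of the moment at which its call begins: read the wrist's pose just before it. There is no depth.
- job.job_done(): hands the job in; it is judged then, once.
The state is a dict: "time": time; "joints": joint angles; "joint_vel": joint speeds; "joint_efforts": joint torques, N m; "ee_pos": TCP position; "eef_rot": TCP orientation; "wrist_force": force on the tool from outside, world axes, zero at the start; "wrist_torque": the same for the moment, N m; "width": finger opening in m; "grip_force": force on a finger pad.
Only numpy, scipy, OpenCV 4.12 (cv2) and the standard library are available. Lean on these libraries where they do the work, as an engineer would, in place of code of your own. Each camera call takes 0.05 s, during which the arm holds its last target. There are 200 camera calls.

## Working session

There is one attempt and no reset: what is moved stays moved. The work goes in short steps, Python scripts to look and compute and a tool call to move; the robot and the scene stay as the last step left them, time stands still between calls to the robot, and variables do not carry over. Pictures are saved under pics/ and viewed, at most 10 in all, crops included, and the job is handed in when it is done.

Besides the shell and the picture viewer there is one more tool, called after "Request:" as name(argument=value, ...), one argument or row to a line, values as JSON. move_arm: Moves the arm, as the interface text tells. Its arguments: {"type":"object","properties":{"deltas":{"type":"array"},"grip_force":{"type":"number"}},"required":["deltas"]}

```bash
ls; mkdir -p pics
python3 - <<'E'
from cell import monitor, viewer, job, manip
import cv2,json,numpy as np
o=monitor.get_obs();print({k:np.round(v,3).tolist() for k,v in o.items()}, manip.nose_length)
for n in ("top","scene","wrist"):
    d=viewer.get_image(n);cv2.imwrite(f"pics/{n}0.png",d["color"][...,::-1])
    print(n,{k:np.round(v,4).tolist() for k,v in d.items() if k!="color"})
E
```

```text
pics
{'time': 0.0, 'joints': [1.247, 0.412, -0.013, 1.597, 0.006, 1.134, -0.082], 'joint_vel': [-0.001, 0.0, 0.0, -0.001, 0.001, -0.001, -0.002], 'joint_efforts': [0.001, -60.062, 0.683, -29.941, 0.014, 0.011, -0.0], 'ee_pos': [0.158, -0.604, 0.213], 'eef_rot': [0.992, 0.128, -0.0, -0.001], 'wrist_force': [0.647, 0.363, -1.281], 'wrist_torque': [0.055, 0.017, -0.015], 'grip_force': 0.0, 'width': 0.085} 0.011
top {'fx': 455.2743, 'fy': 455.2743, 'cx': 279.1125, 'cy': 202.3941, 'rvec': [2.1273, -2.1171, 0.1981], 'tvec': [0.0562, 0.5506, 1.0339]}
scene {'fx': 405.7661, 'fy': 405.7661, 'cx': 281.9713, 'cy': 205.6487, 'rvec': [0.7968, 2.7243, -0.8852], 'tvec': [0.415, -0.2125, 1.287]}
wrist {'fx': 375.9055, 'fy': 375.9055, 'cx': 272.0516, 'cy': 211.9506, 'T_tool_cam': [[-0.0021, -0.9504, -0.311, 0.0798], [1.0, -0.0021, -0.0003, 0.0005], [-0.0004, -0.311, 0.9504, -0.1592], [0.0, 0.0, 0.0, 1.0]]}
```

View pics/top0.png

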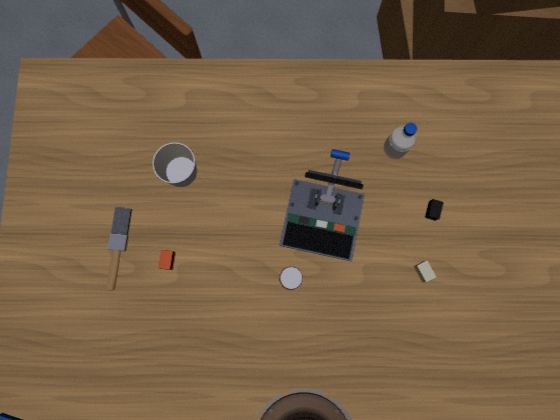

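View pics/scene0.png

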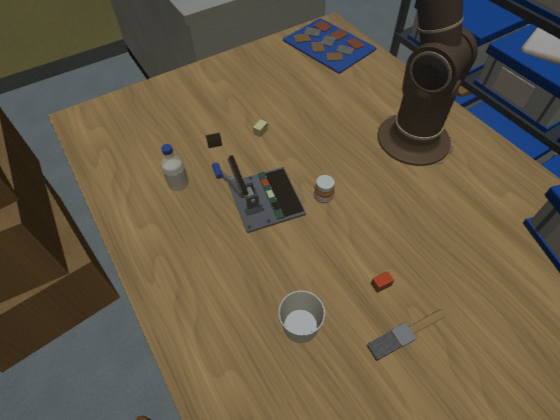

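The top view shows the nest near (322,220), its clamp leaning to the top at (340,155). Chips run black (304,220), cream (321,224), red (340,228). The blocks are red (167,260), cream (427,271) and black (434,209). Jar is at (291,278), bottle (403,138), tub (175,163), brush (120,245).

```bash
cat > h.py <<'E'
from cell import monitor, viewer
import cv2,numpy as np
from scipy.spatial.transform import Rotation as R
def cam(n):
    """returns color(BGR), K, Rwc(cam->world), origin"""
    o=monitor.get_obs(); d=viewer.get_image(n)
    K=np.array([[d["fx"],0,d["cx"]],[0,d["fy"],d["cy"]],[0,0,1]])
    if n=="wrist":
        T=np.eye(4);T[:3,:3]=R.from_quat(o["eef_rot"]).as_matrix();T[:3,3]=o["ee_pos"]
        T=T@np.array(d["T_tool_cam"]);Rw,c=T[:3,:3],T[:3,3]
    else:
        Rw=R.from_rotvec(d["rvec"]).as_matrix().T;c=-Rw@np.array(d["tvec"])
    return d["color"][...,::-1].copy(),K,Rw,c
def ray(px,z,K,Rw,c):
    px=np.atleast_2d(px).astype(float)
    d=np.c_[px,np.ones(len(px))]@np.linalg.inv(K).T@Rw.T
    return c+d*((z-c[2])/d[:,2])[:,None]
def proj(p,K,Rw,c):
    q=(np.atleast_2d(p)-c)@Rw@K.T
    return q[:,:2]/q[:,2:]
E
python3 - <<'E'
from h import *
im,K,Rw,c=cam("top");print(c)
px=dict(red=(167,260),cream=(427,271),black=(434,209),ch_b=(304,220),ch_c=(321,224),ch_r=(340,228),jar=(291,278),nestBL=(281,250),nestBR=(355,259),nestTL=(293,182),nestTR=(363,192),handle=(340,155),bottlecap=(410,129),tub=(175,163))
for k,v in px.items():
    print(k,np.round(ray(v,dict(red=.032,cream=.032,black=.032,jar=.065,handle=.19,bottlecap=.15,tub=.085).get(k,.012 if 'n' in k else .02),K,Rw,c),3)[0])
print(proj(monitor.get_obs()["ee_pos"],K,Rw,c), proj([0,0,0],K,Rw,c))
cv2.imwrite("pics/topz.png",cv2.resize(im[110:310,90:470],None,fx=2,fy=2,interpolation=cv2.INTER_CUBIC))
E
```

```text
[0.34767386 0.05656327 1.11857237]
red [0.414 0.324 0.032]
cream [ 0.391 -0.291  0.032]
black [ 0.54  -0.316  0.032]
ch_b [ 0.513 -0.002  0.02 ]
ch_c [ 0.503 -0.043  0.02 ]
ch_r [ 0.494 -0.089  0.02 ]
jar [0.372 0.031 0.065]
nestBL [0.44  0.054 0.012]
nestBR [ 0.42  -0.125  0.012]
nestTL [0.61  0.025 0.012]
nestTR [ 0.585 -0.149  0.012]
handle [ 0.627 -0.07   0.19 ]
bottlecap [ 0.7   -0.233  0.15 ]
tub [0.637 0.304 0.085]
[[632.29225682 393.78374278]] [[303.86543405 444.87339422]]
```

View pics/wrist0.png

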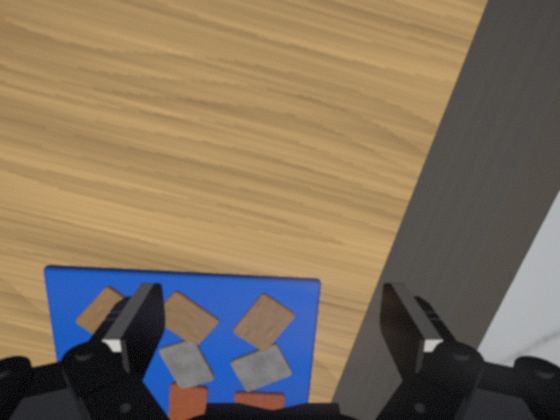

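The wrist view shows only an empty table corner and a blue decor mat. The arm is well off to the side. I'll go to a view that covers nest, cream and black.

```bash
cat >> h.py <<'E'
Ttc=np.array([[-.0021,-.9504,-.311,.0798],[1,-.0021,-.0003,.0005],[-.0004,-.311,.9504,-.1592],[0,0,0,1]])
def delta(pos,psi,o=None):
    """shift (cm, tool axes) and rz to TCP pos, tool x heading psi, tool down"""
    o=o or monitor.get_obs(); r=R.from_quat(o["eef_rot"])
    t=R.from_euler('z',psi)*R.from_euler('x',np.pi)
    return np.round(np.r_[r.inv().apply(np.array(pos)-o["ee_pos"])*100,(r.inv()*t).as_rotvec()],3)
E
python3 - <<'E'
from h import *
K=np.array([[375.9,0,272],[0,375.9,212],[0,0,1]])
P=np.array([[.391,-.291,.03],[.54,-.316,.03],[.513,-.002,.02],[.494,-.089,.02],[.44,.054,.01],[.585,-.149,.01]])
for pos,psi in [((.36,-.17,.28),.257),((.33,-.15,.3),.1)]:
    t=(R.from_euler('z',psi)*R.from_euler('x',np.pi)).as_matrix()
    Rw=t@Ttc[:3,:3];c=np.array(pos)+t@Ttc[:3,3]
    print(pos,proj(P,K,Rw,c).round().tolist(),delta(pos,psi))
E
```

```text
(0.36, -0.17, 0.28) [[385.0, 166.0], [461.0, 28.0], [143.0, -31.0], [227.0, 15.0], [83.0, 34.0], [309.0, -67.0]] [ 3.0527e+01 -3.6919e+01 -6.5970e+00 -1.0000e-03  0.0000e+00 -1.0000e-03]
(0.33, -0.15, 0.3) [[403.0, 120.0], [459.0, -31.0], [144.0, -32.0], [228.0, -2.0], [96.0, 41.0], [296.0, -96.0]] [ 2.8131e+01 -3.9615e+01 -8.5940e+00 -1.0000e-03  0.0000e+00  1.5600e-01]
```

Request:
move_arm(
  deltas=[
    [[1,39.2,-34.6,-6.6,0,0,0],[1,39.2,-34.6,-6.6,0,0,0],[1,39.2,-34.6,-6.6,0,0,0],[1,39.2,-34.6,-6.6,0,0,0],[1,39.2,-34.6,-6.6,0,0,0],[1,39.2,-34.6,-6.6,0,0,0],[1,39.2,-34.6,-6.6,0,0,0],[1,39.2,-34.6,-6.6,0,0,0],[1,39.2,-34.6,-6.6,0,0,0],[1,39.2,-34.6,-6.6,0,0,0],[1,39.2,-34.6,-6.6,0,0,0],[1,39.2,-34.6,-6.6,0,0,0],[1,39.2,-34.6,-6.6,0,0,0],[1,39.2,-34.6,-6.6,0,0,0],[1,39.2,-34.6,-6.6,0,0,0],[1,39.2,-34.6,-6.6,0,0,0]],
  ],
)

```text
time: 1.53
ee_pos: [0.4492, -0.1715, 0.2799]
eef_rot: [0.992, 0.127, -0.0, 0.0]
wrist_force: [0.4, -0.2, -0.8]
width: 0.0857
grip_force: 0.0
```

Run:
```python
from h import *
o=monitor.get_obs();print(o["time"],o["ee_pos"],o["joint_vel"].round(3) if hasattr(o["joint_vel"],'round') else o["joint_vel"])
im,K,Rw,c=cam("wrist");np.savez("w1.npz",im=im,K=K,Rw=Rw,c=c);cv2.imwrite("pics/w1.png",im)
```

```text
1.5333 [ 0.44924024 -0.17148422  0.27989259] [ 0.02   0.     0.016  0.005  0.001  0.    -0.001]
```

View pics/w1.png

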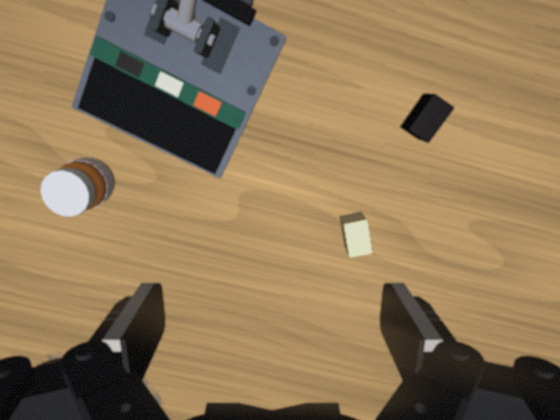

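The view shows the nest: chips black (130,63), cream (169,84), red (207,104), fence front edge from about (93,55) to (243,125). Cream block top is at (358,239), black block about (428,118), jar lid (65,193).

```bash
cat >> h.py <<'E'
def face(mask,z,K,Rw,c,roi):
    """largest blob in roi (x0,y0,x1,y1) -> centre, long-side heading, sizes, on plane z"""
    m=np.zeros_like(mask);x0,y0,x1,y1=roi;m[y0:y1,x0:x1]=mask[y0:y1,x0:x1]
    cs,_=cv2.findContours(m,cv2.RETR_EXTERNAL,cv2.CHAIN_APPROX_NONE);k=max(cs,key=cv2.contourArea)
    p=ray(k[:,0,:],z,K,Rw,c)[:,:2]
    (cx,cy),(w,h),a=cv2.minAreaRect((p*1000).astype(np.float32))
    if w<h:a+=90;w,h=h,w
    a=np.radians((a+90)%180-90)
    M=cv2.moments(k);q=ray((M['m10']/M['m00'],M['m01']/M['m00']),z,K,Rw,c)[0]
    return dict(c=(round(cx,1),round(cy,1)),cm=np.round(q[:2]*1000,1).tolist(),yaw=round(a,3),size=(round(w,1),round(h,1)),px=(round(M['m10']/M['m00']),round(M['m01']/M['m00'])))
E
python3 - <<'E'
from h import *
d=np.load("w1.npz");im,K,Rw,c=[d[k] for k in("im","K","Rw","c")]
for p in [(130,63),(169,84),(207,104),(358,239),(354,216),(345,240),(428,112),(435,120),(420,135),(412,118),(440,125),(150,130),(100,50)]: print(p,im[p[1],p[0]],end=' ')
print()
hsv=cv2.cvtColor(im,cv2.COLOR_BGR2HSV);v=im.max(2)
red=((hsv[...,0]<12)&(hsv[...,1]>150)&(v>120)).astype(np.uint8)
cre=((hsv[...,1]<90)&(v>170)).astype(np.uint8)
blk=(v<60).astype(np.uint8)
roi=(100,40,240,120)
print('chr',face(red,.0208,K,Rw,c,roi));print('chc',face(cre,.0208,K,Rw,c,roi));print('chb',face(blk,.0208,K,Rw,c,(112,48,148,77)))
print('cream',face(cre,.032,K,Rw,c,(320,200,400,280)));
for t in (20,30,40,60): print('black',t,face((v<t).astype(np.uint8),.032,K,Rw,c,(380,70,480,160)))
print('strip',face(blk,.012,K,Rw,c,(60,55,250,185)))
grn=((hsv[...,0]>60)&(hsv[...,0]<95)&(hsv[...,1]>80)).astype(np.uint8)
grn=cv2.morphologyEx(grn,cv2.MORPH_CLOSE,np.ones((25,25)))
print('fence',face(grn,.02,K,Rw,c,(60,20,270,150)))
im2=cv2.resize(im[70:160,380:480],None,fx=6,fy=6);im3=cv2.resize(im[190:280,310:410],None,fx=3,fy=3)
im2=cv2.convertScaleAbs(im2,alpha=3);cv2.imwrite("pics/blk.png",im2)
E
```

```text
(130, 63) [46 46 48] (169, 84) [210 220 218] (207, 104) [ 70 110 219] (358, 239) [195 223 222] (354, 216) [ 69  95 109] (345, 240) [ 87 111 120] (428, 112) [37 31 36] (435, 120) [38 35 37] (420, 135) [38 35 37] (412, 118) [14 11 13] (440, 125) [49 61 72] (150, 130) [22 16 15] (100, 50) [80 95 48] 
chr {'c': (494.7, -88.4), 'cm': [494.8, -88.3], 'yaw': np.float64(1.363), 'size': (25.4, 15.2), 'px': (207, 103)}
chc {'c': (504.1, -45.5), 'cm': [504.2, -45.6], 'yaw': np.float64(1.363), 'size': (25.9, 15.9), 'px': (169, 84)}
chb {'c': (513.2, -2.6), 'cm': [513.4, -2.5], 'yaw': np.float64(1.368), 'size': (24.7, 14.2), 'px': (129, 64)}
cream {'c': (390.6, -290.7), 'cm': [391.1, -290.8], 'yaw': np.float64(0.464), 'size': (44.6, 28.6), 'px': (358, 238)}
black 20 {'c': (542.6, -304.2), 'cm': [542.5, -303.9], 'yaw': np.float64(-0.253), 'size': (39.9, 8.6), 'px': (416, 111)}
black 30 {'c': (539.2, -304.9), 'cm': [542.1, -304.5], 'yaw': np.float64(0.106), 'size': (43.7, 23.0), 'px': (417, 112)}
black 40 {'c': (540.0, -316.3), 'cm': [540.0, -316.0], 'yaw': np.float64(-0.293), 'size': (42.6, 33.4), 'px': (426, 117)}
black 60 {'c': (540.1, -316.3), 'cm': [540.3, -316.4], 'yaw': np.float64(-0.298), 'size': (43.6, 34.6), 'px': (427, 117)}
strip {'c': (465.2, -36.9), 'cm': [466.7, -34.0], 'yaw': np.float64(1.36), 'size': (163.3, 56.7), 'px': (155, 116)}
fence {'c': (479.2, -40.7), 'cm': [493.8, -37.2], 'yaw': np.float64(1.369), 'size': (168.3, 71.8), 'px': (160, 92)}
```

View pics/blk.png

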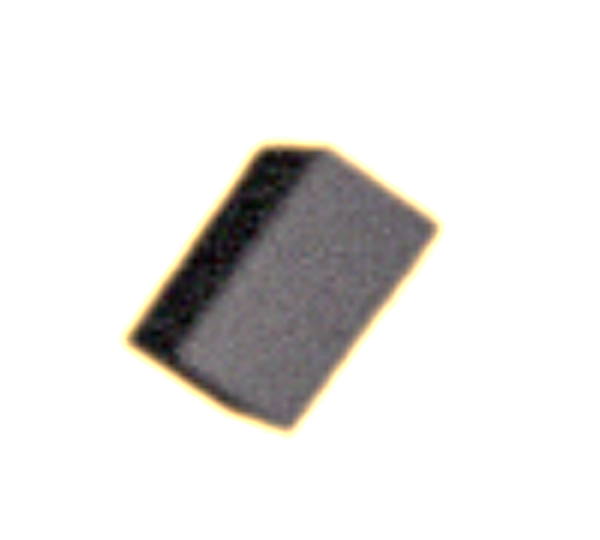

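Run:
```python
from h import *
d=np.load("w1.npz");im,K,Rw,c=[d[k] for k in("im","K","Rw","c")]
v=cv2.GaussianBlur(im,(3,3),0).max(2)
m=cv2.morphologyEx(((v>25)&(v<65)).astype(np.uint8),cv2.MORPH_OPEN,np.ones((7,7)))
print(face(m,.032,K,Rw,c,(380,70,480,160)))
q=ray(np.array([(325,150),(437,228),(290,430),(180,350)])/6+[379.6,69.6],.032,K,Rw,c)[:,:2]*1000
print(q.mean(0),np.linalg.norm(np.diff(q,axis=0),axis=1),[np.arctan2(*(q[i]-q[j])[::-1]) for i,j in((1,2),(0,3))])
print(delta((.3907,-.2907,.12),2.035),delta((.3907,-.2907,.021),2.035))
```

```text
{'c': (538.9, -320.5), 'cm': [539.4, -320.7], 'yaw': np.float64(-0.299), 'size': (43.5, 25.8), 'px': (430, 119)}
[ 540.06480086 -321.33944457] [24.89061554 40.74997279 25.50149445] [np.float64(-0.29080533254317814), np.float64(-0.30565213235454025)]
[-8.6090e+00  1.0025e+01  1.5995e+01 -1.0000e-03  1.0000e-03 -1.7810e+00] [-8.6000e+00  1.0023e+01  2.5895e+01 -1.0000e-03  1.0000e-03 -1.7810e+00]
```

Request:
move_arm(
  deltas=[
    [[1,-8.6,10.0,8,0,0,-0.6],[1,-8.6,10.0,8,0,0,-1.2],[1,-8.6,10.0,16,0,0,-1.78],[1,-8.6,10.0,16,0,0,-1.78],[1,-8.6,10.0,16,0,0,-1.78],[1,-8.6,10.0,16,0,0,-1.78],[1,-8.6,10.0,16,0,0,-1.78],[1,-8.6,10.0,16,0,0,-1.78],[1,-8.6,10.0,16,0,0,-1.78],[1,-8.6,10.0,16,0,0,-1.78],[1,-8.6,10.0,16,0,0,-1.78],[1,-8.6,10.0,16,0,0,-1.78],[1,-8.6,10.0,16,0,0,-1.78],[1,-8.6,10.0,16,0,0,-1.78],[1,-8.6,10.0,16,0,0,-1.78],[1,-8.6,10.0,16,0,0,-1.78],[1,-8.6,10.0,22,0,0,-1.78],[1,-8.6,10.0,25.9,0,0,-1.78],[1,-8.6,10.0,25.9,0,0,-1.78],[1,-8.6,10.0,25.9,0,0,-1.78]],
  ],
)

```text
time: 3.25
ee_pos: [0.3885, -0.2885, 0.0176]
eef_rot: [0.527, 0.85, 0.0, -0.004]
wrist_force: [-0.9, 0.0, -0.2]
width: 0.0856
grip_force: 0.0
```

Request:
move_arm(
  deltas=[
    [[0,0,0,0,0,0,0],[0,0,0,0,0,0,0],[0,0,0,0,0,0,0],[0,0,0,0,0,0,0],[0,0,0,0,0,0,0],[0,0,0,0,0,0,0],[0,0,0,0,0,0,0]],
  ],
  grip_force=40,
)

```text
time: 3.83
ee_pos: [0.3921, -0.2895, 0.0217]
eef_rot: [0.525, 0.851, -0.0, 0.0]
wrist_force: [0.3, -0.3, 0.0]
width: 0.0008
grip_force: 0.0
```

Run:
```python
from h import *
im,K,Rw,c=cam("wrist");t=cam("top")[0]
s=cam("scene")[0]
cv2.imwrite("pics/w2.png",np.hstack([cv2.resize(im,(400,300)),cv2.resize(t[190:340,350:550],(400,300))]))
```

```text
(no output)
```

View pics/w2.png

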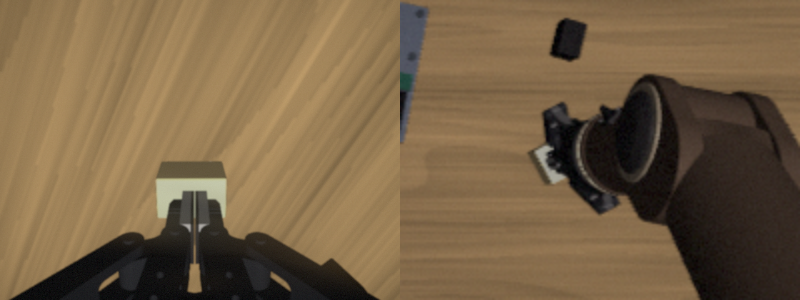

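Run:
```python
from h import *
o=monitor.get_obs();print(o["ee_pos"],o["width"])
im,K,Rw,c=cam("wrist")
hsv=cv2.cvtColor(im,cv2.COLOR_BGR2HSV);v=im.max(2)
m=((hsv[...,1]<90)&(v>150)).astype(np.uint8)
f=face(m,.032,K,Rw,c,(190,200,340,310));print(f)
r=R.from_quat(o["eef_rot"]);print(r.inv().apply(np.r_[np.array(f['c'])/1000,.032]-o["ee_pos"])*1000)
print(proj(o["ee_pos"],K,Rw,c), proj(o["ee_pos"]+r.apply([0,0,.011]),K,Rw,c))
cv2.imwrite("pics/w2b.png",cv2.resize(im[200:420,120:440],(800,550)))
```

```text
[ 0.39194297 -0.28927691  0.02129046] -0.00010612646974485687
{'c': (390.1, -290.8), 'cm': [386.3, -287.2], 'yaw': np.float64(0.463), 'size': (43.5, 27.2), 'px': (264, 269)}
[ -0.53671242  -2.33000135 -10.70951212]
[[272.85554176 267.12607374]] [[272.79454201 257.11412671]]
```

View pics/w2b.png

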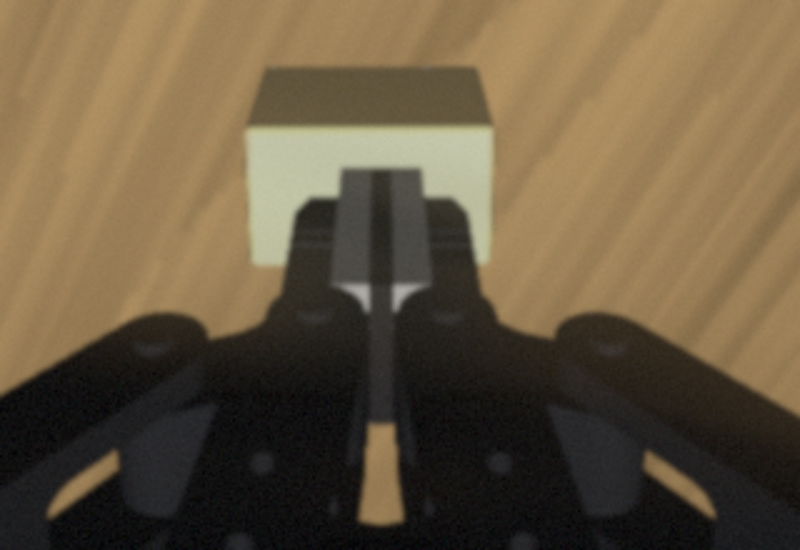

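The picture shows the shut fingertips (image rows 267–314) lying over the top of the unmoved cream block. They end about 20 mm *behind* the TCP, not 11 mm ahead of it. I'll check this against `manip`.

The pixels agree with the tips being about 21 mm behind the TCP when shut. A drop of 2 cm is safe under either reading of the length, so I'll open, go down and close.

Request:
move_arm(
  deltas=[
    [[1,0,0,0,0,0,0],[1,0,0,0,0,0,0],[1,0,0,0,0,0,0],[1,0,0,0,0,0,0],[1,0,0,0,0,0,0],[1,0,-0.1,1,0,0,0],[1,0,-0.2,2,0,0,0],[1,0,-0.2,2,0,0,0],[1,0,-0.2,2,0,0,0]],
  ],
)

```text
time: 4.83
ee_pos: [0.3893, -0.2896, 0.0001]
eef_rot: [0.525, 0.851, 0.0, -0.001]
wrist_force: [-0.6, -0.3, -0.3]
width: 0.0851
grip_force: 0.0
```

Request:
move_arm(
  deltas=[
    [[0.35,0,0,0,0,0,0],[0,0,0,0,0,0,0],[0,0,0,0,0,0,0],[0,0,0,0,0,0,0],[0,0,0,0,0,0,0],[0,0,0,0,0,0,0]],
  ],
  grip_force=30,
)

```text
time: 5.33
ee_pos: [0.3904, -0.2903, 0.0016]
eef_rot: [0.525, 0.851, -0.0, 0.0]
wrist_force: [-0.8, 0.2, 3.7]
width: 0.0433
grip_force: 31.0
```

Run:
```python
from h import *
o=monitor.get_obs();print(o["ee_pos"],o["width"],o["grip_force"],o["time"])
im,K,Rw,c=cam("wrist")
cv2.imwrite("pics/w3.png",cv2.resize(im[200:420,120:440],(480,330)))
```

```text
[ 0.39041416 -0.29033607  0.00156778] 0.04327604740232617 30.976397395133972 5.3333
```

View pics/w3.png

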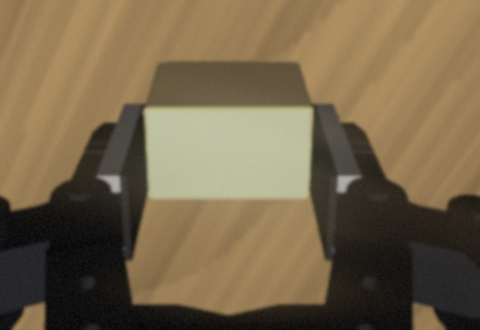

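The block is held between the pads, with its top face at image (228,152) in the crop. The tips are about 22 mm behind the TCP.

Run:
```python
from h import *
o=monitor.get_obs();print(delta((.4718,-.0386,.09),1.361),delta((.4718,-.0386,.0145),1.361))
```

```text
[ 1.8845e+01  1.8562e+01 -8.8510e+00  1.0000e-03  1.0000e-03  6.7500e-01] [ 1.885e+01  1.856e+01 -1.301e+00  1.000e-03  1.000e-03  6.750e-01]
```

Request:
move_arm(
  deltas=[
    [[0,0,0,-3,0,0,0],[0,0,0,-6,0,0,0],[0,3,3,-8.9,0,0,0.12],[0,18.85,18.56,-8.9,0,0,0.675],[0,18.85,18.56,-8.9,0,0,0.675],[0,18.85,18.56,-8.9,0,0,0.675],[0,18.85,18.56,-8.9,0,0,0.675],[0,18.85,18.56,-8.9,0,0,0.675],[0,18.85,18.56,-8.9,0,0,0.675],[0,18.85,18.56,-8.9,0,0,0.675],[0,18.85,18.56,-8.9,0,0,0.675],[0,18.85,18.56,-8.9,0,0,0.675],[0,18.85,18.56,-6,0,0,0.675],[0,18.85,18.56,-3.5,0,0,0.675],[0,18.85,18.56,-2,0,0,0.675],[0,18.85,18.56,-2,0,0,0.675],[0,18.85,18.56,-2,0,0,0.675]],
  ],
)

```text
time: 6.8
ee_pos: [0.4705, -0.04, 0.0207]
eef_rot: [0.778, 0.628, -0.001, -0.001]
wrist_force: [0.0, -0.6, 0.2]
width: 0.0431
grip_force: 31.2
```

Run:
```python
from h import *
o=monitor.get_obs();print(o["ee_pos"],o["width"],o["grip_force"],delta((.4718,-.0386,.014),1.361))
```

```text
[ 0.47047646 -0.03996041  0.02069414] 0.04313248741626909 31.187272667884827 [ 0.161  0.102  0.669 -0.002  0.001 -0.002]
```

Request:
move_arm(
  deltas=[
    [[0,0.1,0.05,0.4,0,0,0],[0,0.1,0.05,0.65,0,0,0],[0,0.1,0.05,0.65,0,0,0],[0,0.1,0.05,0.65,0,0,0]],
  ],
)

```text
time: 7.13
ee_pos: [0.4723, -0.0378, 0.0151]
eef_rot: [0.777, 0.629, 0.0, 0.0]
wrist_force: [-0.9, 0.1, -1.1]
width: 0.0435
grip_force: 31.2
```

Request:
move_arm(
  deltas=[
    [[0.7,0,0,0,0,0,0],[1,0,0,0,0,0,0],[1,0,0,0,0,0,0],[1,0,0,0,0,0,0],[1,0,0,-3,0,0,0],[1,0,0,-7,0,0,0],[1,-6,0,-11,0,0,0],[1,-10,0,-15,0,0,0],[1,-10,0,-15,0,0,0],[1,-10,0,-15,0,0,0]],
  ],
)

```text
time: 7.97
ee_pos: [0.4524, -0.1418, 0.1691]
eef_rot: [0.779, 0.627, 0.001, 0.004]
wrist_force: [1.0, -1.2, -0.8]
width: 0.0855
grip_force: 0.0
```

```bash
cat >> h.py <<'E'
NY=-.21;NX=np.array([np.cos(NY),np.sin(NY)]);NYV=np.array([-NX[1],NX[0]])
def masks(im):
    hsv=cv2.cvtColor(im,cv2.COLOR_BGR2HSV);v=cv2.GaussianBlur(im,(3,3),0).max(2)
    red=((hsv[...,0]<12)&(hsv[...,1]>150)&(v>120)).astype(np.uint8)
    cre=((hsv[...,1]<90)&(v>160)).astype(np.uint8)
    blk=cv2.morphologyEx(((v>25)&(v<65)).astype(np.uint8),cv2.MORPH_OPEN,np.ones((5,5)))
    return dict(red=red,cream=cre,black=blk)
def blobs(mask,z,K,Rw,c,lo,hi):
    """faces with area (mm^2 on plane z) within lo..hi, as (centre mm, heading, size)"""
    out=[]
    for k in cv2.findContours(mask,cv2.RETR_EXTERNAL,cv2.CHAIN_APPROX_NONE)[0]:
        if len(k)<8: continue
        m=np.zeros_like(mask);cv2.drawContours(m,[k],-1,1,-1)
        f=face(m,z,K,Rw,c,(0,0,m.shape[1],m.shape[0]))
        if lo<f['size'][0]*f['size'][1]<hi: out.append(f)
    return out
E
python3 - <<'E'
from h import *
im,K,Rw,c=cam("wrist");o=monitor.get_obs();print(o["ee_pos"],o["time"]);m=masks(im)
cv2.imwrite("pics/w4.png",im)
for f in blobs(m["cream"],.0208,K,Rw,c,250,550):print('chip c',f)
for f in blobs(m["red"],.0208,K,Rw,c,250,550):print('chip r',f)
for f in blobs(m["cream"],.044,K,Rw,c,800,1800):print('block c',f)
E
```

```text
[ 0.45228363 -0.13955383  0.16753814] 8.0167
chip r {'c': (494.3, -88.4), 'cm': [494.3, -88.4], 'yaw': np.float64(1.356), 'size': (24.6, 15.5), 'px': (308, 112)}
block c {'c': (480.1, -40.4), 'cm': [479.3, -40.6], 'yaw': np.float64(-0.218), 'size': (58.8, 27.0), 'px': (277, 50)}
block c {'c': (580.3, -60.6), 'cm': [569.5, -57.4], 'yaw': np.float64(-0.271), 'size': (41.3, 31.5), 'px': (409, 45)}
```

Run:
```python
from h import *
print(delta((.5395,-.3207,.10),1.271),delta((.5395,-.3207,-.006),1.271))
```

```text
[-1.5807e+01  1.2367e+01  6.8560e+00  6.0000e-03  2.0000e-03  8.4000e-02] [-1.5784e+01  1.2309e+01  1.7456e+01  6.0000e-03  2.0000e-03  8.4000e-02]
```

Request:
move_arm(
  deltas=[
    [[1,-15.8,12.4,6.8,0,0,0.085],[1,-15.8,12.4,6.8,0,0,0.085],[1,-15.8,12.4,6.8,0,0,0.085],[1,-15.8,12.4,6.8,0,0,0.085],[1,-15.8,12.4,6.8,0,0,0.085],[1,-15.8,12.4,6.8,0,0,0.085],[1,-15.8,12.4,6.8,0,0,0.085],[1,-15.8,12.4,9,0,0,0.085],[1,-15.8,12.4,12,0,0,0.085],[1,-15.8,12.4,15.5,0,0,0.085],[1,-15.8,12.4,16.5,0,0,0.085],[1,-15.8,12.4,17.2,0,0,0.085],[1,-15.8,12.4,17.2,0,0,0.085],[1,-15.8,12.4,17.2,0,0,0.085]],
  ],
)

```text
time: 9.18
ee_pos: [0.5407, -0.3152, -0.006]
eef_rot: [0.803, 0.596, 0.0, 0.001]
wrist_force: [0.4, 0.6, 0.1]
width: 0.0853
grip_force: 0.0
```

Run:
```python
from h import *
print(monitor.get_obs()["ee_pos"]);print(delta((.5395,-.3207,-.006),1.271))
im,K,Rw,c=cam("wrist");cv2.imwrite("pics/w5.png",im);m=masks(im)
v=cv2.GaussianBlur(im,(3,3),0).max(2)
print(proj([.5395,-.3207,.032],K,Rw,c), v[200:330:10,272])
```

```text
[ 0.54074358 -0.31521319 -0.00596176]
[-0.561  0.04   0.004  0.001 -0.     0.006]
[[273.20592011 326.08197741]] [191 193 197 193 189 187 101  52  43  33  47  49  49]
```

Request:
move_arm(
  deltas=[
    [[1,-0.55,0,0,0,0,0],[1,-0.55,0,0,0,0,0],[0,-0.55,0,0,0,0,0],[0,-0.55,0,0,0,0,0],[0,-0.55,0,0,0,0,0],[0,-0.55,0,0,0,0,0],[0,-0.55,0,0,0,0,0],[0,-0.55,0,0,0,0,0]],
  ],
)

```text
time: 9.9
ee_pos: [0.5383, -0.3211, -0.007]
eef_rot: [0.803, 0.596, 0.0, 0.0]
wrist_force: [-1.0, 0.2, 4.2]
width: 0.0435
grip_force: 31.8
```

Run:
```python
from h import *
o=monitor.get_obs();print(o["ee_pos"],o["width"],o["grip_force"],o["eef_rot"])
im,K,Rw,c=cam("wrist")
v=cv2.GaussianBlur(im,(5,5),0).max(2);print(v[230:350:4,272].tolist(),v[230:350:4,255].tolist())
T=np.array(viewer.get_image("wrist")["T_tool_cam"])
print([(x,proj([x/1000,0,-.038],K,T[:3,:3],T[:3,3])[0,1].round(1)) for x in(20,14,10,0,-10,-14,-20)])
b=np.array([.4821,.0041])-.001*NX
print(delta((*b,.09),1.361),delta((*b,o["ee_pos"][2]+.013),1.361))
```

```text
[ 0.53834579 -0.32105817 -0.0069748 ] 0.04354667448713946 31.81052327156067 [8.03338337e-01 5.95522845e-01 9.48286112e-05 2.20526533e-04]
[196, 194, 192, 192, 169, 32, 31, 39, 43, 44, 44, 40, 35, 39, 43, 43, 41, 44, 44, 45, 46, 48, 49, 51, 53, 56, 58, 59, 62, 171] [200, 199, 198, 198, 174, 39, 37, 42, 45, 44, 41, 36, 31, 37, 42, 43, 43, 44, 44, 46, 48, 48, 50, 50, 52, 55, 56, 56, 58, 171]
[(20, np.float64(264.6)), (14, np.float64(279.6)), (10, np.float64(289.5)), (0, np.float64(313.3)), (-10, np.float64(336.0)), (-14, np.float64(344.8)), (-20, np.float64(357.8))]
[ 29.467 -14.925  -9.708   0.      0.     -0.085] [ 29.468 -14.929  -1.311   0.      0.     -0.085]
```

Request:
move_arm(
  deltas=[
    [[0,0,0,-3,0,0,0],[0,0,0,-6,0,0,0],[0,2,-3,-9,0,0,0],[0,4,-6,-9.7,0,0,0],[0,6,-9.5,-9.7,0,0,-0.085],[0,8.5,-12.5,-9.7,0,0,-0.085],[0,12,-14.9,-9.7,0,0,-0.085],[0,16,-14.9,-9.7,0,0,-0.085],[0,20,-14.9,-9.7,0,0,-0.085],[0,24,-14.9,-9.7,0,0,-0.085],[0,27.5,-14.9,-9.7,0,0,-0.085],[0,29.5,-14.9,-9.7,0,0,-0.085],[0,29.5,-14.9,-9.7,0,0,-0.085],[0,29.5,-14.9,-7,0,0,-0.085],[0,29.5,-14.9,-4,0,0,-0.085],[0,29.5,-14.9,-2,0,0,-0.085],[0,29.5,-14.9,-2,0,0,-0.085],[0,29.5,-14.9,-2,0,0,-0.085]],
  ],
)

```text
time: 11.5
ee_pos: [0.4801, 0.0042, 0.0119]
eef_rot: [0.777, 0.629, -0.001, -0.001]
wrist_force: [0.1, -0.9, -0.2]
width: 0.0433
grip_force: 31.2
```

Run:
```python
from h import *
o=monitor.get_obs();print(o["ee_pos"],o["width"],o["grip_force"],o["time"])
b=np.array([.4821,.0041])-.001*NX
print(delta((*b,.006),1.361))
```

```text
[0.48012515 0.00422391 0.01194831] 0.04333833094410286 31.22942626476288 11.5
[ 0.029  0.098  0.595 -0.003  0.001 -0.   ]
```

Request:
move_arm(
  deltas=[
    [[0,0,0.05,0.3,0,0,0],[0,0,0.05,0.6,0,0,0],[0,0,0.05,0.6,0,0,0],[0,0,0.05,0.6,0,0,0],[0.7,0,0.05,0.6,0,0,0],[1,0,0.05,0.6,0,0,0],[1,0,0.05,0.6,0,0,0],[1,0,0.05,0.6,0,0,0],[1,0,0.05,-3,0,0,0],[1,0,-1,-7,0,0,0],[1,4,-4,-11,0,0,0],[1,8,-7,-15,0,0,0],[1,12,-10,-17,0,0,0],[1,15,-12,-17,0,0,0]],
  ],
)

```text
time: 12.67
ee_pos: [0.4137, 0.1359, 0.1707]
eef_rot: [0.778, 0.628, 0.002, 0.001]
wrist_force: [1.7, 0.1, 0.2]
width: 0.0851
grip_force: 0.0
```

Request:
move_arm(
  deltas=[
    [[1,4,0,0,0,0,0],[1,8,0,-2,0,0,0],[1,12,0,-3,0,0,0],[1,12,0,-3,0,0,0],[1,12,0,-3,0,0,0]],
  ],
)

```text
time: 13.08
ee_pos: [0.4382, 0.2556, 0.1989]
eef_rot: [0.776, 0.631, 0.001, -0.0]
wrist_force: [-0.5, -1.2, 0.6]
width: 0.0854
grip_force: 0.0
```

Run:
```python
from h import *
im,K,Rw,c=cam("wrist");o=monitor.get_obs();print(o["ee_pos"],o["joint_vel"]);m=masks(im)
hsv=cv2.cvtColor(im,cv2.COLOR_BGR2HSV)
v=im.max(2);mm=((hsv[...,0]<12)&(hsv[...,1]>150)).astype(np.uint8)
for f in blobs(m["red"],.032,K,Rw,c,500,2500):print('thr120',f)
for t in (160,190):
  for f in blobs((mm&(v>t)).astype(np.uint8),.032,K,Rw,c,500,2500):print(t,f)
cv2.imwrite("pics/w6.png",im)
```

```text
[0.43798177 0.25310086 0.19801156] [ 3.43758173e-02 -8.64227551e-03  2.45758810e-02  3.74223703e-02
  7.48168065e-05  3.21418309e-04  7.26659218e-03]
thr120 {'c': (415.6, 327.3), 'cm': [415.3, 327.6], 'yaw': np.float64(-0.118), 'size': (44.2, 27.5), 'px': (227, 106)}
160 {'c': (415.0, 327.6), 'cm': [415.0, 327.7], 'yaw': np.float64(-0.119), 'size': (42.5, 27.2), 'px': (227, 106)}
190 {'c': (415.0, 327.4), 'cm': [415.1, 327.5], 'yaw': np.float64(-0.117), 'size': (40.5, 24.5), 'px': (227, 107)}
```

Run:
```python
from h import *
print(delta((.4153,.3274,.07),1.453),delta((.4153,.3274,-.007),1.453))
```

```text
[ 6.798 -3.753 12.803  0.    -0.    -0.09 ] [ 6.796 -3.753 20.503  0.    -0.    -0.09 ]
```

Request:
move_arm(
  deltas=[
    [[1,3,-1.5,4,0,0,-0.09],[1,6.8,-3.75,8,0,0,-0.09],[1,6.8,-3.75,12,0,0,-0.09],[1,6.8,-3.75,13,0,0,-0.09],[1,6.8,-3.75,15.5,0,0,-0.09],[1,6.8,-3.75,18.5,0,0,-0.09],[1,6.8,-3.75,20.4,0,0,-0.09],[1,6.8,-3.75,20.4,0,0,-0.09],[1,6.8,-3.75,20.4,0,0,-0.09]],
  ],
)

```text
time: 13.88
ee_pos: [0.4152, 0.3247, -0.0066]
eef_rot: [0.749, 0.663, -0.002, 0.0]
wrist_force: [0.4, 0.2, 0.7]
width: 0.0852
grip_force: 0.0
```

Run:
```python
from h import *
o=monitor.get_obs();print(o["ee_pos"],o["joint_vel"].round(3));print(delta((.4153,.3274,-.007),1.453))
```

```text
[ 0.4152365   0.32473167 -0.00662922] [ 0.006 -0.039 -0.026 -0.032 -0.008  0.01   0.002]
[ 0.266 -0.026  0.036 -0.002  0.002 -0.003]
```

Request:
move_arm(
  deltas=[
    [[1,0.2,0,0,0,0,0],[0,0.2,0,0,0,0,0],[0,0.2,0,0,0,0,0],[0,0.2,0,0,0,0,0],[0,0.2,0,0,0,0,0],[0,0.2,0,0,0,0,0],[0,0.2,0,0,0,0,0]],
  ],
)

```text
time: 14.47
ee_pos: [0.4165, 0.3289, -0.0049]
eef_rot: [0.748, 0.663, 0.001, 0.0]
wrist_force: [-0.9, -0.7, 6.2]
width: 0.0434
grip_force: 30.8
```

Run:
```python
from h import *
o=monitor.get_obs();print(o["ee_pos"],o["width"],o["grip_force"])
im,K,Rw,c=cam("wrist");m=masks(im)
hsv=cv2.cvtColor(im,cv2.COLOR_BGR2HSV)
f=blobs(m["red"],o["ee_pos"][2]+.039,K,Rw,c,500,2500);print(f)
b=np.array([.4634,-.0817])-.001*NX
print(delta((*b,.12),1.361),delta((*b,o["ee_pos"][2]+.013),1.361))
```

```text
[ 0.41649894  0.32889665 -0.00494041] 0.04337451865626184 30.81099271774292
[{'c': (416.4, 329.4), 'cm': [416.5, 329.9], 'yaw': np.float64(-0.124), 'size': (42.5, 26.8), 'px': (272, 312)}]
[-4.0188e+01  9.4980e+00 -1.2505e+01  1.0000e-03 -1.0000e-03  9.0000e-02] [-4.0195e+01  9.4820e+00 -1.3110e+00  1.0000e-03 -1.0000e-03  9.0000e-02]
```

Request:
move_arm(
  deltas=[
    [[0,0,0,-4,0,0,0],[0,0,0,-8,0,0,0],[0,-3,1,-11,0,0,0.09],[0,-7,2,-12.5,0,0,0.09],[0,-11,3,-12.5,0,0,0.09],[0,-15,4,-12.5,0,0,0.09],[0,-19,5,-12.5,0,0,0.09],[0,-23,6,-12.5,0,0,0.09],[0,-27,7,-12.5,0,0,0.09],[0,-31,8,-12.5,0,0,0.09],[0,-35,9,-12.5,0,0,0.09],[0,-38,9.5,-12.5,0,0,0.09],[0,-40.2,9.5,-12,0,0,0.09],[0,-40.2,9.5,-11,0,0,0.09],[0,-40.2,9.5,-8,0,0,0.09],[0,-40.2,9.5,-5,0,0,0.09],[0,-40.2,9.5,-2.2,0,0,0.09],[0,-40.2,9.5,-2.2,0,0,0.09],[0,-40.2,9.5,-2.2,0,0,0.09]],
  ],
)

```text
time: 16.1
ee_pos: [0.4609, -0.0808, 0.0154]
eef_rot: [0.777, 0.63, -0.001, -0.001]
wrist_force: [1.4, -0.4, -0.2]
width: 0.0432
grip_force: 31.7
```

Run:
```python
from h import *
o=monitor.get_obs();print(o["ee_pos"],o["width"],o["grip_force"],o["time"])
b=np.array([.4634,-.0817])-.001*NX
print(delta((*b,.008),1.361))
```

```text
[ 0.46093325 -0.08080693  0.01542424] 0.043161092776674244 31.713720560073853 16.1
[-0.036  0.162  0.742 -0.003 -0.     0.001]
```

Placing red, then backing off toward the robot to look.

Request:
move_arm(
  deltas=[
    [[0,0,0.1,0.4,0,0,0],[0,0,0.1,0.75,0,0,0],[0,0,0.1,0.75,0,0,0],[0,0,0.1,0.75,0,0,0],[0.7,0,0.1,0.75,0,0,0],[1,0,0.1,0.75,0,0,0],[1,0,0.1,0.75,0,0,0],[1,0,0.1,0.75,0,0,0],[1,0,0.1,-3,0,0,0],[1,0,-1,-7,0,0,0],[1,-1,-3,-11,0,0,0],[1,-3,-5,-15,0,0,0],[1,-3,-5,-18,0,0,0],[1,-3,-5,-18,0,0,0],[1,-3,-5,-18,0,0,0]],
  ],
)

```text
time: 17.35
ee_pos: [0.4083, -0.1018, 0.1985]
eef_rot: [0.778, 0.628, 0.001, 0.003]
wrist_force: [-0.3, 0.1, -0.5]
width: 0.0858
grip_force: 0.0
```

Run:
```python
from h import *
im,K,Rw,c=cam("wrist");o=monitor.get_obs();print(o["ee_pos"],o["time"]);cv2.imwrite("pics/w7.png",im);np.savez("w7.npz",im=im,K=K,Rw=Rw,c=c)
m=masks(im)
for n in m:
  for f in blobs(m[n],.044,K,Rw,c,700,2500):print(n,f)
```

```text
[ 0.40743441 -0.1012666   0.19692233] 17.4
red {'c': (468.6, -83.0), 'cm': [468.1, -83.2], 'yaw': np.float64(-0.215), 'size': (55.9, 30.0), 'px': (336, 150)}Traceback (most recent call last):
  File "<stdin>", line 5, in <module>
  File "h.py", line 50, in blobs
    f=face(m,z,K,Rw,c,(0,0,m.shape[1],m.shape[0]))
  File "h.py", line 35, in face
    M=cv2.moments(k);q=ray((M['m10']/M['m00'],M['m01']/M['m00']),z,K,Rw,c)[0]
                            ~~~~~~~~^~~~~~~~~
ZeroDivisionError: float division by zero
```

View pics/w7.png

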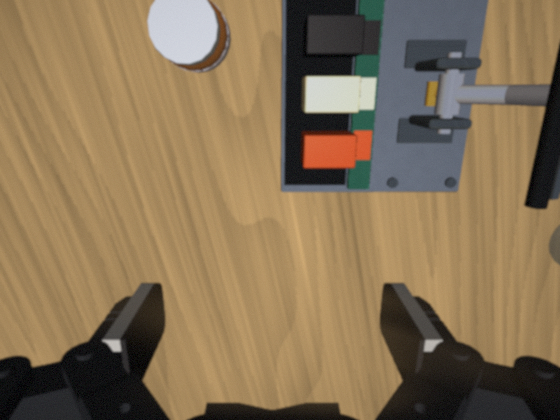

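The picture shows the three blocks standing in their bays: black (336,34), cream (331,94), red (329,151). Each is in line with its chip. I'll measure each against its chip.

```bash
cat >> h.py <<'E'
CH=dict(red=(.4945,-.0884),cream=(.5041,-.0455),black=(.5137,-.0026))
def bays(im,K,Rw,c):
    hsv=cv2.cvtColor(im,cv2.COLOR_BGR2HSV);v=cv2.GaussianBlur(im,(3,3),0).max(2)
    M=dict(red=(hsv[...,0]<14)&(hsv[...,1]>150)&(v>170),cream=(hsv[...,1]<110)&(v>165),black=(v>26)&(v<70))
    g=np.mgrid[-.062:-.004:.0005,-.022:.022:.0005]
    for n,ch in CH.items():   # resample mask in chip frame at top-face height
        P=np.array(ch)+g[0][...,None]*NX+g[1][...,None]*NYV
        px=proj(np.c_[P.reshape(-1,2),np.full(P[...,0].size,.044)],K,Rw,c).round().astype(int)
        ok=(px[:,0]>=0)&(px[:,0]<560)&(px[:,1]>=0)&(px[:,1]<420)
        px=px.clip(0,[559,419]);m=(M[n][px[:,1],px[:,0]]&ok).reshape(g[0].shape)
        fx=[];ys=[]
        xs=g[0][:,0];yv=g[1][0]
        cols=m[:,(yv>-.009)&(yv<.009)];cent=[xs[k.argmax()] for k in cols.T if k.any()]
        q=np.polyfit(np.arange(len(cent))*.0005,cent,1)[0]
        rows=m[(xs>-.048)&(xs<-.028)]
        lo=np.array([yv[r.argmax()] for r in rows]);hi=np.array([yv[len(yv)-1-r[::-1].argmax()] for r in rows])
        print(n,'front x',np.round(np.median(cent)*1000,1),'(want -54)','y lo/hi/mid',np.round([np.median(lo)*1000,np.median(hi)*1000,np.median(lo+hi)*500],1),'slopes',np.round([-q,np.polyfit(np.arange(len(lo))*.0005,lo,1)[0],np.polyfit(np.arange(len(hi))*.0005,hi,1)[0]],3))
E
python3 - <<'E'
from h import *
d=np.load("w7.npz");im,K,Rw,c=[d[k] for k in("im","K","Rw","c")]
bays(im,K,Rw,c)
m=masks(im)
r=m["red"];r[:]=((cv2.cvtColor(im,cv2.COLOR_BGR2HSV)[...,0]<14)&(im.max(2)>150)&(cv2.cvtColor(im,cv2.COLOR_BGR2HSV)[...,1]>150))
# red chip: far end of blob on chip plane
ys,xs=np.nonzero(r[120:180,355:380]);print('chip far col',xs.max()+355,'row mid',ys.mean()+120, ray((xs.max()+355,ys.mean()+120),.0208,K,Rw,c)-np.r_[np.array(CH['red'])+.008*NX,.0208])
E
```

```text
red front x -53.0 (want -54) y lo/hi/mid [-14.5  11.   -1.7] slopes [-0.013  0.    -0.   ]
cream front x -54.0 (want -54) y lo/hi/mid [-13.5  13.   -0.2] slopes [-0.007  0.     0.   ]
black front x -54.5 (want -54) y lo/hi/mid [-14.   13.5  -0.2] slopes [-0.017 -0.111  0.017]
chip far col 371 row mid 144.6279569892473 [[ 2.06952484e-04  2.24311009e-04 -1.38777878e-17]]
```

Step 1 looks met: all bays are within about 2 mm. Next I go above the clamp handle, turned a quarter.

```bash
cat >> h.py <<'E'
HG=np.r_[np.array(CH['cream'])+.058*NX,.050]
def handle(q):
    return HG+np.r_[(-.140*np.cos(q)+.030*np.sin(q))*NX,.140*np.sin(q)+.030*np.cos(q)]
E
python3 - <<'E'
from h import *
h=handle(1.9);print(h,monitor.get_obs()["ee_pos"],delta(h+[0,0,.055],NY))
E
```

```text
[ 0.63285732 -0.07294365  0.17278333] [ 0.40743441 -0.1012666   0.19692233] [ 7.4880e+00  2.1458e+01 -3.0340e+00  3.0000e-03 -1.0000e-03  1.5700e+00]
```

Request:
move_arm(
  deltas=[
    [[1,0,0,-3.1,0,0,0.12],[1,0,0,-4,0,0,0.24],[1,2,4,-4,0,0,1.57],[1,3,7,-4,0,0,1.57],[1,4,10,-4,0,0,1.57],[1,5,13,-4,0,0,1.57],[1,6,16,-4,0,0,1.57],[1,7,19,-4,0,0,1.57],[1,7.5,21.5,-4,0,0,1.57],[1,7.5,21.5,-4,0,0,1.57],[1,7.5,21.5,-4,0,0,1.57],[1,7.5,21.5,-4,0,0,1.57],[1,7.5,21.5,-4,0,0,1.57],[1,7.5,21.5,-4,0,0,1.57],[1,7.5,21.5,-4,0,0,1.57],[1,7.5,21.5,-4,0,0,1.57],[1,7.5,21.5,-4,0,0,1.57]],
  ],
)

```text
time: 18.82
ee_pos: [0.6327, -0.072, 0.2353]
eef_rot: [0.995, -0.103, -0.001, -0.0]
wrist_force: [0.0, 0.4, -0.4]
width: 0.0858
grip_force: 0.0
```

Run:
```python
from h import *
im,K,Rw,c=cam("wrist");o=monitor.get_obs();print(o["ee_pos"],o["joints"].round(2),o["time"]);cv2.imwrite("pics/w8.png",im)
hsv=cv2.cvtColor(im,cv2.COLOR_BGR2HSV);m=((hsv[...,0]>100)&(hsv[...,0]<130)&(hsv[...,1]>120)&(im.max(2)>60)).astype(np.uint8)
n,l,s,ce=cv2.connectedComponentsWithStats(m)
for i in range(1,n):
  if s[i,4]>60: print(s[i],ce[i],ray(ce[i],.1815,K,Rw,c))
h=handle(1.9);print('pred',proj([h,h+[0,0,.009],h+np.r_[.02*NYV,0],h-np.r_[.02*NYV,0]],K,Rw,c).round(1).tolist(),delta(h-[0,0,.031],NY))
```

```text
[ 0.63275968 -0.07215787  0.23561396] [ 0.28  0.44 -0.34  1.52  0.15  1.21 -1.87] 18.8667
[ 484   28   52   48 1861] [510.89629232  50.93659323] [[ 0.70352138 -0.21511186  0.1815    ]]
[ 240  210   66   29 1811] [272.61568194 223.54886803] [[ 0.63545822 -0.07338602  0.1815    ]]
pred [[272.8, 222.8], [272.8, 227.8], [240.8, 222.7], [304.7, 222.8]] [3.200e-02 7.500e-02 9.383e+00 0.000e+00 1.000e-03 3.000e-03]
```

The blue handle is at (273,224) in the wrist image, on the predicted pixel. I'll go down and pinch.

Request:
move_arm(
  deltas=[
    [[1,0,0.1,4,0,0,0],[1,0,0.1,7,0,0,0],[1,0,0.1,9.4,0,0,0],[1,0,0.1,9.4,0,0,0],[1,0,0.1,9.4,0,0,0],[0,0,0.1,9.4,0,0,0],[0,0,0.1,9.4,0,0,0],[0,0,0.1,9.4,0,0,0],[0,0,0.1,9.4,0,0,0],[0,0,0.1,9.4,0,0,0],[0,0,0.1,9.4,0,0,0]],
  ],
  grip_force=25,
)

```text
time: 19.78
ee_pos: [0.6336, -0.0726, 0.1439]
eef_rot: [0.995, -0.104, 0.001, -0.0]
wrist_force: [-1.3, 1.7, 7.2]
width: 0.0393
grip_force: 27.3
```

Run:
```python
from h import *
o=monitor.get_obs();print(o["ee_pos"],o["width"],o["grip_force"],delta(handle(1.9)-[0,0,.031],NY))
h0=handle(1.9)
for q in np.r_[1.9:0.05:-.0925,.06]:
    print(round(q,3),delta(o["ee_pos"]+handle(q)-h0,NY)[:3].round(2))
```

```text
[ 0.63364898 -0.07256042  0.14386733] 0.03925269728783411 27.310320138931274 [-0.07   0.054  0.208 -0.001 -0.003  0.001]
1.9 [-0.  0. -0.]
1.807 [-1.16 -0.   -0.63]
1.715 [-2.38 -0.   -1.15]
1.622 [-3.64 -0.01 -1.56]
1.53 [-4.93 -0.01 -1.85]
1.437 [-6.25 -0.01 -2.01]
1.345 [-7.57 -0.01 -2.06]
1.252 [-8.89 -0.01 -1.98]
1.16 [-1.02e+01 -1.00e-02 -1.78e+00]
1.067 [-11.48  -0.02  -1.46]
0.975 [-12.74  -0.02  -1.03]
0.882 [-13.94  -0.02  -0.48]
0.79 [-15.09  -0.02   0.18]
0.697 [-16.17  -0.02   0.94]
0.605 [-17.18  -0.02   1.8 ]
0.512 [-18.1   -0.02   2.75]
0.42 [-18.93  -0.02   3.78]
0.327 [-19.67  -0.02   4.88]
0.235 [-2.03e+01 -2.00e-02  6.05e+00]
0.142 [-2.082e+01 -2.000e-02  7.260e+00]
0.06 [-2.118e+01 -2.000e-02  8.390e+00]
```

Request:
move_arm(
  deltas=[
    [[0,-0.5,0,-0.3,0,0,0],[0,-1.15,0,-0.6,0,0,0],[0,-2.4,0,-1.15,0,0,0],[0,-3.65,0,-1.55,0,0,0],[0,-4.95,0,-1.85,0,0,0],[0,-6.25,0,-2.0,0,0,0],[0,-7.6,0,-2.05,0,0,0],[0,-8.9,0,-2.0,0,0,0],[0,-10.2,0,-1.8,0,0,0],[0,-11.5,0,-1.45,0,0,0],[0,-12.75,0,-1.05,0,0,0],[0,-12.75,0,-1.05,0,0,0]],
  ],
)

```text
time: 20.78
ee_pos: [0.5073, -0.0456, 0.154]
eef_rot: [0.995, -0.104, 0.001, -0.0]
wrist_force: [-2.0, 2.9, 8.3]
width: 0.0392
grip_force: 26.6
```

Run:
```python
from h import *
o=monitor.get_obs();off=np.array([.63365,-.07256,.14387])-handle(1.9)
p=o["ee_pos"]-off-HG;x=p[:2]@NX;print('q',np.arctan2(p[2],-x)-np.arctan2(30,140),'r',np.hypot(x,p[2]),o["width"],o["grip_force"],o["wrist_force"])
for q in np.r_[.88:.1:-.0925,.06,.03]: print(round(q,3),delta(handle(q)+off,NY).round(2))
```

```text
q 0.9640629676868102 r 0.1440643943988624 0.03917534194567966 26.58093273639679 [-2.02139054  2.85959455  8.33107113]
0.88 [-1.06  0.    0.59 -0.   -0.    0.  ]
0.788 [-2.2   0.    1.25 -0.   -0.    0.  ]
0.695 [-3.28  0.    2.02 -0.   -0.    0.  ]
0.602 [-4.29 -0.    2.88 -0.   -0.    0.  ]
0.51 [-5.21 -0.    3.83 -0.   -0.    0.  ]
0.417 [-6.04 -0.    4.86 -0.   -0.    0.  ]
0.325 [-6.77 -0.    5.96 -0.   -0.    0.  ]
0.232 [-7.4  -0.    7.13 -0.   -0.    0.  ]
0.14 [-7.91 -0.    8.35 -0.   -0.    0.  ]
0.06 [-8.26 -0.    9.44 -0.   -0.    0.  ]
0.03 [-8.37 -0.    9.86 -0.   -0.    0.  ]
```

Request:
move_arm(
  deltas=[
    [[0,-1.05,0,0.55,0,0,0],[0,-2.2,0,1.25,0,0,0],[0,-3.3,0,2.0,0,0,0],[0,-4.3,0,2.9,0,0,0],[0,-5.2,0,3.85,0,0,0],[0,-6.05,0,4.85,0,0,0],[0,-6.75,0,5.95,0,0,0],[0,-7.4,0,7.1,0,0,0],[0,-7.7,0,7.8,0,0,0],[0,-7.9,0,8.35,0,0,0],[0,-8.1,0,8.9,0,0,0],[0,-8.25,0,9.4,0,0,0],[0,-8.25,0,9.4,0,0,0]],
  ],
)

```text
time: 21.87
ee_pos: [0.4243, -0.0279, 0.0574]
eef_rot: [0.995, -0.104, -0.002, -0.0]
wrist_force: [-5.9, 7.3, -1.9]
width: 0.0395
grip_force: 38.0
```

Run:
```python
from h import *
o=monitor.get_obs();off=np.array([.63365,-.07256,.14387])-handle(1.9)
p=o["ee_pos"]-off-HG;x=p[:2]@NX;print('q',np.arctan2(p[2],-x)-np.arctan2(30,140),'r',np.hypot(x,p[2]),o["width"],o["grip_force"],o["wrist_force"])
```

```text
q 0.04226822294868682 r 0.1450486802042454 0.03949352095387352 37.967058420181274 [-5.91616284  7.26457692 -1.91127554]
```

Request:
move_arm(
  deltas=[
    [[0.5,0,0,0,0,0,0],[1,0,0,0,0,0,0],[1,0,0,0,0,0,0],[1,0,0,0,0,0,0],[1,0,0,-3,0,0,0],[1,0,0,-7,0,0,0],[1,0,0,-10,0,0,0],[1,0,0,-10,0,0,0],[1,0,0,-10,0,0,0],[1,0,0,-10,0,0,0],[1,0,0,-10,0,0,0],[1,0,0,-10,0,0,0],[1,0,0,-10,0,0,0],[1,0,0,-10,0,0,0],[1,0,0,-10,0,0,0],[1,0,0,-10,0,0,0],[1,0,0,-10,0,0,0],[1,0,0,-10,0,0,0],[1,0,0,-10,0,0,0],[1,0,0,-10,0,0,0]],
  ],
)

```text
time: 23.53
ee_pos: [0.4272, -0.0296, 0.1586]
eef_rot: [0.995, -0.104, 0.0, 0.0]
wrist_force: [-0.3, 0.3, 0.1]
width: 0.0852
grip_force: 0.0
```

Run:
```python
from h import *
im,K,Rw,c=cam("wrist");o=monitor.get_obs();print(o["ee_pos"],o["time"]);cv2.imwrite("pics/w9.png",im)
hsv=cv2.cvtColor(im,cv2.COLOR_BGR2HSV);m=((hsv[...,0]>100)&(hsv[...,0]<130)&(hsv[...,1]>120)&(im.max(2)>60)).astype(np.uint8)
n,l,s,ce=cv2.connectedComponentsWithStats(m)
for i in range(1,n):
  if s[i,4]>100: print(s[i],ce[i])
for q in(.0,.06,.12): print(q,proj(handle(q),K,Rw,c))
```

```text
[ 0.42722884 -0.02959183  0.15862247] 23.5833
[ 240  210   62   25 1428] [270.12885154 222.66246499]
0.0 [[270.80510695 220.14232495]]
0.06 [[270.757037   221.42405179]]
0.12 [[270.70428305 221.97648277]]
```

View pics/w9.png

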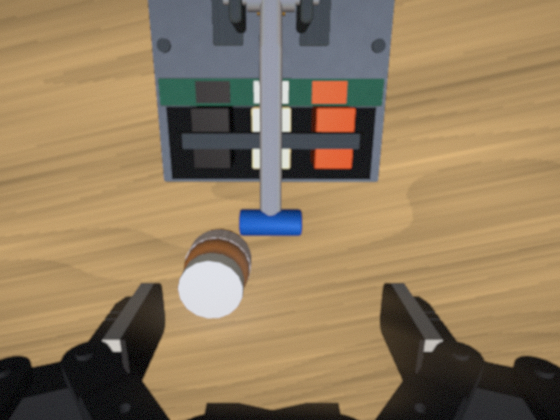

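The picture shows the clamp closed by itself, with the bar at row 141 across black, cream and red and the handle at (270,223). I'll wait out the hold, then go back down to the same pose and pinch.

Request:
move_arm(
  deltas=[
    [[1,0,0,0,0,0,0],[1,0,0,0,0,0,0],[1,0,0,0,0,0,0],[1,0,0,0,0,0,0],[1,0,0,0,0,0,0],[1,0,0,0,0,0,0],[1,0,0,0,0,0,0],[1,0,0,0,0,0,0],[1,0,0,0,0,0,0],[1,0,0,0,0,0,0],[1,0,0,0,0,0,0],[1,0,0,0,0,0,0],[1,0,0,0,0,0,0],[1,0,0,0,0,0,0]],
  ],
)

```text
time: 24.75
ee_pos: [0.4272, -0.0296, 0.1586]
eef_rot: [0.995, -0.104, -0.0, 0.0]
wrist_force: [0.0, -0.4, -0.1]
width: 0.0853
grip_force: 0.0
```

Request:
move_arm(
  deltas=[
    [[1,0,0,3,0,0,0],[1,0,0,7,0,0,0],[1,0,0,10,0,0,0],[1,0,0,10,0,0,0],[1,0,0,10,0,0,0],[1,0,0,10,0,0,0],[0,0,0,10,0,0,0],[0,0,0,10,0,0,0],[0,0,0,10,0,0,0],[0,0,0,10,0,0,0],[0,0,0,10,0,0,0],[0,0,0,10,0,0,0]],
  ],
  grip_force=30,
)

```text
time: 25.75
ee_pos: [0.4282, -0.0286, 0.0599]
eef_rot: [0.995, -0.104, 0.001, -0.0]
wrist_force: [-2.0, 3.8, 10.1]
width: 0.0393
grip_force: 31.0
```

Run:
```python
from h import *
o=monitor.get_obs();print(o["ee_pos"],o["width"],o["grip_force"])
h0=handle(.06)
for q in np.r_[.06,.1:1.9:.09,1.88]:
    print(round(q,3),delta(o["ee_pos"]+handle(q)-h0,NY)[:3].round(2))
```

```text
[ 0.42823298 -0.02855768  0.05985902] 0.03932301288261647 30.980843603610992
0.06 [ 0. -0. -0.]
0.1 [ 0.17 -0.   -0.55]
0.19 [ 0.62 -0.   -1.76]
0.28 [ 1.18 -0.   -2.92]
0.37 [ 1.84 -0.   -4.02]
0.46 [ 2.59 -0.   -5.06]
0.55 [ 3.44 -0.   -6.03]
0.64 [ 4.37 -0.   -6.92]
0.73 [ 5.38 -0.   -7.73]
0.82 [ 6.46 -0.   -8.43]
0.91 [ 7.59  0.   -9.04]
1.0 [ 8.78  0.   -9.55]
1.09 [10.    0.   -9.94]
1.18 [ 11.26   0.   -10.23]
1.27 [ 1.254e+01  1.000e-02 -1.040e+01]
1.36 [ 1.382e+01  1.000e-02 -1.045e+01]
1.45 [ 1.511e+01  1.000e-02 -1.039e+01]
1.54 [ 1.639e+01  1.000e-02 -1.022e+01]
1.63 [ 1.764e+01  1.000e-02 -9.930e+00]
1.72 [18.86  0.02 -9.52]
1.81 [ 2.005e+01  2.000e-02 -9.010e+00]
1.88 [ 2.093e+01  2.000e-02 -8.540e+00]
```

Request:
move_arm(
  deltas=[
    [[0,0.15,0,-0.5,0,0,0],[0,0.4,0,-1.2,0,0,0],[0,0.9,0,-2.35,0,0,0],[0,1.5,0,-3.5,0,0,0],[0,2.2,0,-4.55,0,0,0],[0,3.0,0,-5.55,0,0,0],[0,3.9,0,-6.5,0,0,0],[0,4.85,0,-7.3,0,0,0],[0,5.9,0,-8.1,0,0,0],[0,7.05,0,-8.75,0,0,0],[0,8.2,0,-9.3,0,0,0],[0,9.4,0,-9.75,0,0,0],[0,10.65,0,-10.1,0,0,0],[0,11.9,0,-10.3,0,0,0],[0,13.2,0,-10.45,0,0,0],[0,14.45,0,-10.45,0,0,0],[0,14.45,0,-10.45,0,0,0]],
  ],
)

```text
time: 27.17
ee_pos: [0.5707, -0.0591, 0.1637]
eef_rot: [0.995, -0.104, 0.001, -0.001]
wrist_force: [1.4, 2.5, 3.1]
width: 0.0388
grip_force: 31.3
```

Run:
```python
from h import *
o=monitor.get_obs();off=np.array([.42823,-.02856,.05986])-handle(.06)
p=o["ee_pos"]-off-HG;x=p[:2]@NX;print('q',np.arctan2(p[2],-x)-np.arctan2(30,140),'r',np.hypot(x,p[2]),o["width"],o["grip_force"],o["wrist_force"])
for q in (1.45,1.54,1.63,1.72,1.81,1.88): print(round(q,3),delta(handle(q)+off,NY).round(2))
```

```text
q 1.4143114793954075 r 0.14235925859196372 0.03883469475919368 31.30762606859207 [1.37928417 2.47088588 3.08440457]
1.45 [ 0.51 -0.01 -0.04 -0.   -0.    0.  ]
1.54 [ 1.79 -0.01  0.13 -0.   -0.    0.  ]
1.63 [ 3.04 -0.01  0.42 -0.   -0.    0.  ]
1.72 [ 4.27 -0.01  0.82 -0.   -0.    0.  ]
1.81 [ 5.45 -0.01  1.33 -0.   -0.    0.  ]
1.88 [ 6.34 -0.    1.8  -0.   -0.    0.  ]
```

Request:
move_arm(
  deltas=[
    [[0,0.9,0,0,0,0,0],[0,1.8,0,0.15,0,0,0],[0,3.05,0,0.4,0,0,0],[0,4.3,0,0.8,0,0,0],[0,5.4,0,1.3,0,0,0],[0,6.3,0,1.75,0,0,0],[0,6.3,0,1.75,0,0,0],[0,6.3,0,1.75,0,0,0],[0.5,6.3,0,1.75,0,0,0],[1,6.3,0,1.75,0,0,0],[1,6.3,0,1.75,0,0,0],[1,6.3,0,1.75,0,0,0],[1,6.3,0,-1.5,0,0,0],[1,6.3,0,-5,0,0,0],[1,6.3,0,-8.5,0,0,0],[1,6.3,0,-8.5,0,0,0]],
  ],
)

```text
time: 28.5
ee_pos: [0.6332, -0.0729, 0.2557]
eef_rot: [0.994, -0.105, 0.005, 0.0]
wrist_force: [0.2, 0.6, 0.7]
width: 0.0855
grip_force: 0.0
```

Run:
```python
from h import *
print(delta((.405,-.08,.26),1.361))
```

```text
[-2.2167e+01  5.4450e+00 -6.6400e-01  7.0000e-03 -9.0000e-03 -1.5710e+00]
```

Request:
move_arm(
  deltas=[
    [[1,-4,1,-0.5,0,0,-0.12],[1,-8,2,-0.5,0,0,-0.24],[1,-12,3,-0.5,0,0,-1.57],[1,-16,4,-0.5,0,0,-1.57],[1,-20,5,-0.5,0,0,-1.57],[1,-22,5.4,-0.5,0,0,-1.57],[1,-22,5.4,-0.5,0,0,-1.57],[1,-22,5.4,-0.5,0,0,-1.57],[1,-22,5.4,-0.5,0,0,-1.57],[1,-22,5.4,-0.5,0,0,-1.57],[1,-22,5.4,-0.5,0,0,-1.57],[1,-22,5.4,-0.5,0,0,-1.57],[1,-22,5.4,-0.5,0,0,-1.57],[1,-22,5.4,-0.5,0,0,-1.57],[1,-22,5.4,-0.5,0,0,-1.57],[1,-22,5.4,-0.5,0,0,-1.57],[1,-22,5.4,-0.5,0,0,-1.57]],
  ],
)

```text
time: 29.92
ee_pos: [0.4037, -0.0799, 0.253]
eef_rot: [0.778, 0.628, -0.0, 0.0]
wrist_force: [0.3, 1.0, 0.0]
width: 0.0855
grip_force: 0.0
```

Run:
```python
from h import *
im,K,Rw,c=cam("wrist");o=monitor.get_obs();print(o["ee_pos"],o["time"],o["joint_vel"].round(3).max());cv2.imwrite("pics/w10.png",im)
bays(im,K,Rw,c)
im,K,Rw,c=cam("scene")
hsv=cv2.cvtColor(im,cv2.COLOR_BGR2HSV);m=((hsv[...,0]>100)&(hsv[...,0]<130)&(hsv[...,1]>120)&(im.max(2)>60)).astype(np.uint8)
n,l,s,ce=cv2.connectedComponentsWithStats(m)
for i in range(1,n):
  if 20<s[i,4]<400: print(s[i],ce[i].round(1))
for q in(1.7,1.8,1.9): print(q,proj(handle(q),K,Rw,c).round(1))
```

```text
[ 0.40372635 -0.07983362  0.25308358] 29.9667 0.011
red front x -53.0 (want -54) y lo/hi/mid [-14.5  11.   -1.7] slopes [ 0.026  0.    -0.   ]
cream front x -54.0 (want -54) y lo/hi/mid [-13.5  13.   -0.2] slopes [0.041 0.    0.   ]
black front x -54.5 (want -54) y lo/hi/mid [-14.5  17.5   1. ] slopes [-0.278  0.145 -0.177]
[416   0  19   9  91] [427.2   2.7]
[526   0  34  18  55] [542.7   8.6]
[314  19  25  23 155] [324.7  31.7]
[475  78  85  52 158] [519.5 108.3]
[458  94  19  11 104] [466.4  98.7]
[162 144  10   8  60] [166.2 147.7]
[542 154  18  24 239] [553.2 164.8]
[213 163   9  13  70] [216.5 168.9]
[550 185  10  15  81] [556.  190.6]
[526 218  34  46 134] [542.4 239.6]
1.7 [[226.4 163.9]]
1.8 [[221.3 166.8]]
1.9 [[216.7 170.1]]
```

Run:
```python
from h import *
im=cv2.imread("pics/w10.png");o=monitor.get_obs();_,K,Rw,c=cam("wrist")
p=proj([np.r_[np.array(CH['black'])-.032*NX,.044]],K,Rw,c)[0];print(p.round(1))
x,y=p.round().astype(int);v=im.max(2);print(v[max(0,y-16):y+17:2,x-34:x+40:3])
```

```text
[336.4  66.6]
[[ 25  20  25  26  35  33  36  34  34  33  39  35  33  42  34  29  33  54
   59  71  91  95  93  93  95]
 [ 24  28  28  16  58  59  61  61  62  59  59  54  55  55  56  50  51  51
   50  48  78  74  77  79  86]
 [ 26  35  23  17  62  65  62  63  62  60  55  59  56  56  57  54  50  53
   49  45  52  53  52  50  76]
 [ 24  22  26  20  65  61  60  60  57  58  59  57  54  56  51  52  49  55
   52  44  55  53  52  51  84]
 [ 29  29  23  18  59  59  63  59  60  59  59  58  57  61  52  56  53  52
   49  46  54  52  51  51  95]
 [ 26  25  19  17  65  62  62  65  55  57  62  58  58  53  50  52  54  55
   55  45  54  53  56  53  90]
 [ 22  33  23  19  61  64  62  59  59  59  62  56  57  55  57  54  54  57
   52  45  52  54  52  51  90]
 [ 30  26  14  21  61  63  59  61  60  56  60  59  58  55  56  51  56  53
   53  42  53  50  46  52  90]
 [ 29  22  26  20  60  61  60  62  61  59  58  58  59  55  52  56  50  56
   52  48  53  54  48  54  92]
 [ 28  26  23  26  60  64  62  59  59  56  60  56  56  59  57  54  53  49
   54  47  52  55  53  51  89]
 [ 27  23  19  25  60  60  59  60  59  62  58  60  54  55  54  53  53  55
   49  47  55  56  52  55 103]
 [ 27  29  19  29  61  61  60  61  59  58  59  57  55  53  56  57  54  51
   53  43  50  53  53  53 107]
 [ 33  31  26  25  61  57  58  62  59  59  55  56  53  58  55  56  54  51
   51  49  50  55  50  58 104]
 [ 20  26  20  24  59  64  61  59  60  62  61  57  55  58  56  54  56  50
   49  47  52  54  49  57 103]
 [ 26  20  22  25  59  60  57  55  59  55  56  58  56  61  55  55  54  53
   49  47  52  51  51  59 108]
 [ 27  26  21  29  55  58  53  59  55  51  56  51  56  53  49  51  49  52
   47  59  62  60  63  70 108]
 [ 28  29  17  25  33  31  31  32  32  27  29  28  25  32  28  32  37  44
   63  87  89  90  89  92 113]]
```

The black block is square and centred too, and the clamp reads about 1.9 rad.

```bash
python3 -c "
from cell import job
print(job.job_done())"
```

```text
the job is handed in; nothing more can be done
None
```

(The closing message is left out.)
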